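# Put the ceramic welding nozzle away without cracking it

### The arm

A 6-joint arm with a two-finger parallel gripper is mounted at the origin on the work surface. World frame = base frame: x ahead of the robot, y to its left, z up, the work surface at z = 0. Lengths are in m, angles in rad, forces in N, time in s.
With the tool pointing down it reaches from about 0.35 to 0.775 m from the base axis. Payload 7.3 kg.
Tool frame: the origin (TCP) lies at the very end of the fingers, on their centre line; the grasp point (between the pads) lies 19 mm behind it (pinch_z is the distance from the TCP to the grasp point, in m); z points along the fingers, y is the line along which they close (so a half turn about z gives the same grasp; the last joint's range is limited). The gripper opens to 92 mm and grips with 3 to 60 N. Pads are 19 mm wide; open, the fingers measure 130 mm over their backs; the gripper's body (75 mm by 190 mm) begins 47 mm behind the grasp point.
Start: joints at [-1.469, 0.342, 1.524, -0, 1.275, -0.146], TCP at [0.129, -0.509, 0.227] pointing down, gripper open.
Joint ranges: [-2.53, 2.53], [-0.77, 2.02], [0.04, 2.7], [-1, 4.14], [0.28, 2.66], [-3.11, 3.11]. Speed limits (rad/s): [2.57, 2.57, 3.14, 3.14, 3.14, 3.14].

### API

Orientations are given as [roll, pitch, yaw] about the fixed x, y, z axes, in that order (R = Rz(yaw) Ry(pitch) Rx(roll)).
In Python, from cell import * gives the robot as it stands.
- The arm moves only by the tool arm_command, never from a script. Its arguments are lists of equal length, an entry for each row: "fingers": the gripper command: -1 is fully open, 1 is shut, values between are in proportion; "travel": the shift along the tool's x, y, z in m, a list of three; "dr": the turn, a rotation vector about the tool's x, y, z in degrees, a list of three. In form: {"fingers": [fingers, ...], "travel": [[x, y, z], ...], "dr": [[wx, wy, wz], ...]}. A call has 1 to 8 rows; each row is the pose to reach, as a shift and turn from the pose commanded when the call began, along the tool's axes at that moment; what a row does not reach only later rows make up. A row lasts 1/12 s, in which the tool goes at most 41.7 mm and 7.16 degrees, less where a joint would pass 70% of its speed; a pose out of reach is approached as far as the arm can. A call with a gripper value outside its range is refused whole. The fingers move at their own pace and stop on an object; "squeeze" is the grip in N (left out, the last holds). Time passes only in rows, so rows that repeat a pose let the fingers close. It gives the time, the measured TCP pose, the force, the opening and the grip force at its end, in the units of the state.
- observe(): the state, without advancing time (a new reading comes with each control period).
- read_camera(name): name is "scene" or "top"; returns a dict with "color" (420x560x3 uint8, blue, green, red), "z_map" (420x560 float32, m along the optical axis (not along the pixel's ray), 0 where there is no reading), "fx", "fy", "cx", "cy" (pixels), "R" (3x3) and "t" (3): a world point X has camera coordinates R X + t. Camera axes: x right, y down, z forward; pixel columns grow to the right and rows downward; lengths in m; the calibration is good to about 2 mm. A picture is of the moment at which its call begins.
- hand_in(): hands the job in; it is judged then, once.
The state is a dict: "time": time; "qpos": joint angles; "qvel": joint speeds; "joint_efforts": joint torques, N m; "tool_pos": TCP position; "tool_rot": TCP orientation; "contact_force": force on the tool from outside, world axes, zero at the start; "torque": the same for the moment, N m; "opening": finger opening in m; "grip_force": force on a finger pad.
Only numpy, scipy, OpenCV 4.12 (cv2) and the standard library are available. Lean on these libraries where they do the work, as an engineer would, in place of code of your own. Each camera call takes 0.05 s, during which the arm holds its last target. There are 200 camera calls.

### The job

Pick the white ceramic welding nozzle off the welding table, squeezing it gently (no more than about 15 N, it cracks easily), and keep it upright. Set it down softly, without dropping it, standing in the middle of the green-lined tray, and let go of it; leave the copper and black nozzles where they stand.

Things in the scene. Friction and masses are not known exactly. Their poses are not given: they have to be found in the camera images.
- nozzle_white_center (a point): Centre, half-way up (31 mm above its underside), of the white ceramic nozzle, the one to move: a round part 62 mm high standing upright and loose on the table, 34 mm in diameter for its lower 47 mm, then tapering to 24 mm at the tip, about 60 to 130 g. Its z axis points up. It cracks when a finger side squeezes it with more than about 20 N (3 to 15 N is safe and holds it well), or when it is dropped or pressed on the tray with more than about 25 N.
- nozzle_copper_center (a point): Centre, half-way up, of the copper-coloured nozzle, of the same shape and size; a bystander, standing loose, to be left alone.
- nozzle_black_center (a point): Centre, half-way up, of the dark steel (near black) nozzle, of the same shape and size; a bystander, standing loose, to be left alone.
- tray_green_in (a point): Centre of the top face of the green lining in the target tray, 5 mm above the table; z up, x and y along the tray's sides. The tray is fixed, open-topped, of aluminium, 110 mm square outside, 102 mm inside, its 4 mm thick walls rise 9 mm above the lining (14 mm above the table). A like tray with a red lining stands nearby and is the wrong one.
Not all that is in view belongs to the job. Leave any brown look-alike of the part that bears tray_green_in alone.

How it is judged:
On the way, in this order (a step that is already met when the one before it is completed fails the run):
1. the white nozzle is lifted clear of the table (height (world z) of nozzle_white_center above 0.05 m), for 0.1 s.
2. the white nozzle is lowered into the green-lined tray, to within about 10 mm of the lining, while still held (not dropped) (horizontal distance between nozzle_white_center and tray_green_in below 0.035 m and z of nozzle_white_center in the frame of tray_green_in below 0.041 m and contact force between nozzle_white and the fingers above 0.5 N), for 0.05 s.
At the end, for the whole second after the job is handed in: The white nozzle stands at rest and released on the green lining, upright within 10 degrees, its axis within 25 mm of the tray's middle; the copper and black nozzles are within 20 mm of where they stood (horizontal distance between nozzle_white_center and tray_green_in below 0.025 m and z of nozzle_white_center in the frame of tray_green_in between 0.026 and 0.036 m and angle between nozzle_white_center's own z axis and vertical below 0.17 rad and linear speed of nozzle_white below 0.02 m/s and distance of each of nozzle_copper_center, nozzle_black_center from where it was at the start of the episode below 0.02 m); the robot touches nothing.
It fails at once if the white nozzle is squeezed with more than 20 N by a finger (contact force between nozzle_white and the fingers above 40 N).
It fails at once if the white nozzle is dropped or pressed on the tray with more than 25 N (contact force between nozzle_white and tray_green above 25 N).
It fails at once if the white nozzle is tipped by more than 35 degrees (angle between nozzle_white_center's own z axis and vertical above 0.61 rad).
It fails at once if the copper or black nozzle is moved by more than 20 mm or knocked over (distance of any of nozzle_copper_center, nozzle_black_center from where it was at the start of the episode above 0.02 m).
It also fails if it takes over 43 s, if anything falls off the work surface, if the arm or the gripper's body presses on something with over 40 N, if the wrist force passes 120 N, or if a joint passes its speed limit or range.

## Working session

There is one attempt and no reset: what is moved stays moved. The work goes in short steps, Python scripts to look and compute and a tool call to move; the robot and the scene stay as the last step left them, time stands still between calls to the robot, and variables do not carry over. Pictures are saved under pics/ and viewed, at most 10 in all, crops included, and the job is handed in when it is done.

Besides the shell and the picture viewer there is one more tool, called as name(argument=value, ...) on one line, values as JSON. arm_command: Moves the arm, as the interface text tells. Its arguments: {"type":"object","properties":{"fingers":{"type":"array","items":{"type":"number"}},"travel":{"type":"array","items":{"type":"array","items":{"type":"number"}}},"dr":{"type":"array","items":{"type":"array","items":{"type":"number"}}},"squeeze":{"type":"number"}},"required":["fingers","travel","dr"]}

```bash
mkdir -p pics; python3 - <<'E'
from cell import *
import cv2,numpy as np,pickle
d={n:read_camera(n) for n in("top","scene")}
pickle.dump(d,open("d.pkl","wb"))
for n in d: cv2.imwrite(f"pics/{n}0.png",d[n]["color"]); print(n,d[n]["R"],d[n]["t"])
s=observe();print(s["time"],s["tool_pos"],s["tool_rot"],s["opening"])
E
```

```text
top [[-0.01668161 -0.99972006 -0.01677876]
 [-0.9918221   0.01866882 -0.12625529]
 [ 0.12653318  0.0145354  -0.99185587]] [0.01235772 0.52196729 1.01290945]
scene [[-0.53243832  0.84646402  0.00284464]
 [ 0.62271726  0.39397018 -0.67602568]
 [-0.57335212 -0.35817057 -0.73687258]] [ 0.26335407 -0.27662753  1.50363365]
0.1 [ 0.12874937 -0.50860187  0.22613836] [-3.14026885e+00 -1.86334782e-04  2.47818613e-01] 0.09177087466829566
```

View pics/top0.png

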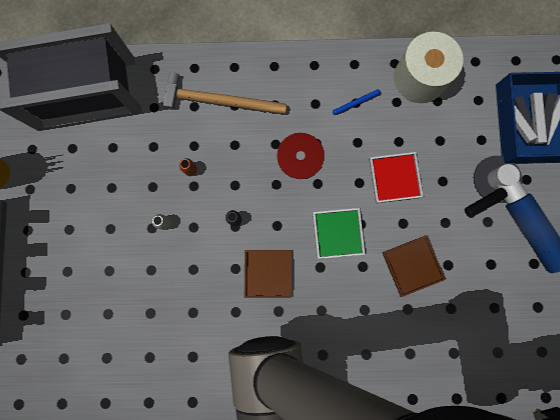

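View pics/scene0.png

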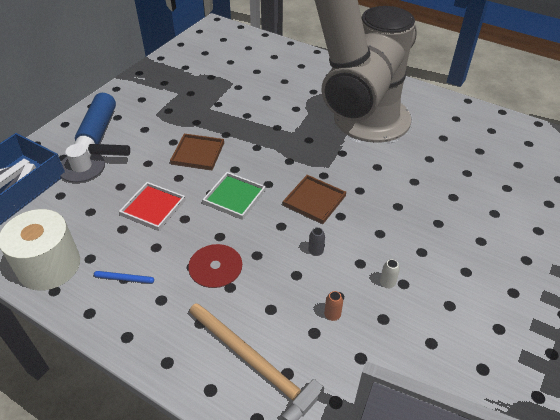

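The top view shows the white nozzle tip at about (158,221), black at (233,217), copper at (187,166) and the green tray at (339,233). The scene view shows white at (390,272), black at (317,241), copper at (335,305) and green at (234,195). The brown trays are look-alikes.

```bash
cat >h.py <<'E'
import cv2,numpy as np
def cloud(c):
    v,u=np.mgrid[:420,:560]; z=c["z_map"]
    P=np.stack([(u-c["cx"])/c["fx"]*z,(v-c["cy"])/c["fy"]*z,z],-1)
    return (P-c["t"])@c["R"]
def ray(c,u,v,h):
    d=c["R"].T@np.array([(u-c["cx"])/c["fx"],(v-c["cy"])/c["fy"],1]); o=-c["R"].T@c["t"]
    return o+d*(h-o[2])/d[2]
def green(c):
    h=cv2.cvtColor(c["color"],cv2.COLOR_BGR2HSV); m=cv2.inRange(h,(45,120,60),(80,255,255))
    k=max(cv2.findContours(m,0,2)[0],key=cv2.contourArea); r=cv2.minAreaRect(k)
    return np.array([ray(c,*p,.005) for p in cv2.boxPoints(r)]) , ray(c,*r[0],.005)
E
python3 - <<'E'
from h import *
import pickle
d=pickle.load(open("d.pkl","rb"))
rois={"top":{"w":(158,221),"b":(235,217),"c":(188,166)},"scene":{"w":(390,272),"b":(317,241),"c":(335,305)}}
for n,c in d.items():
    P=cloud(c); q,g=green(c); print(n,"green",g.round(4),"sides",np.linalg.norm(q-np.roll(q,1,0),axis=1).round(4),"dir",np.degrees(np.arctan2(*(q[1]-q[0])[[1,0]])).round(1))
    for k,(u,v) in rois[n].items():
        p=P[v-25:v+25,u-22:u+22].reshape(-1,3); b=p[(p[:,2]>.012)&(p[:,2]<.08)]; t=b[b[:,2]>.054]
        (xy,r)=cv2.minEnclosingCircle(b[:,:2].astype(np.float32))
        print(k,len(b),"zmax",b[:,2].max().round(4),"body circle",np.round(xy,4),round(r,4),"tip",len(t),((t.min(0)+t.max(0))/2).round(4),"ray",ray(c,u,v,.062).round(4))
c=d["top"]["color"][195:245,130:260]; e=d["scene"]["color"][220:330,290:420]
cv2.imwrite("pics/crop.png",np.vstack([cv2.resize(c,None,fx=5,fy=5,interpolation=0),cv2.resize(e,(650,330*5//5),interpolation=0)]))
E
```

```text
top green [ 0.4594 -0.1457  0.005 ] sides [0.1023 0.1003 0.1023 0.0991] dir -85.1
w 222 zmax 0.0671 body circle [0.4914 0.2672] 0.0168 tip 131 [0.4908 0.2676 0.0607] ray [0.4902 0.2685 0.062 ]
b 192 zmax 0.0677 body circle [0.4973 0.0998] 0.017 tip 128 [0.4969 0.0999 0.0609] ray [0.4961 0.0936 0.062 ]
c 220 zmax 0.0695 body circle [0.6209 0.2072] 0.0168 tip 128 [0.6213 0.2074 0.0618] ray [0.616  0.2013 0.062 ]
scene green [ 0.4562 -0.1477  0.005 ] sides [0.1141 0.0999 0.1207 0.0955] dir -159.0
w 370 zmax 0.0655 body circle [0.4931 0.2696] 0.0174 tip 132 [0.492  0.2695 0.0598] ray [0.5141 0.2746 0.062 ]
b 353 zmax 0.0644 body circle [0.4626 0.0908] 0.0555 tip 113 [0.4978 0.1022 0.0592] ray [0.5215 0.1135 0.062 ]
c 386 zmax 0.0656 body circle [0.6235 0.2086] 0.0173 tip 153 [0.622  0.2092 0.0598] ray [0.6402 0.2189 0.062 ]
```

View pics/crop.png

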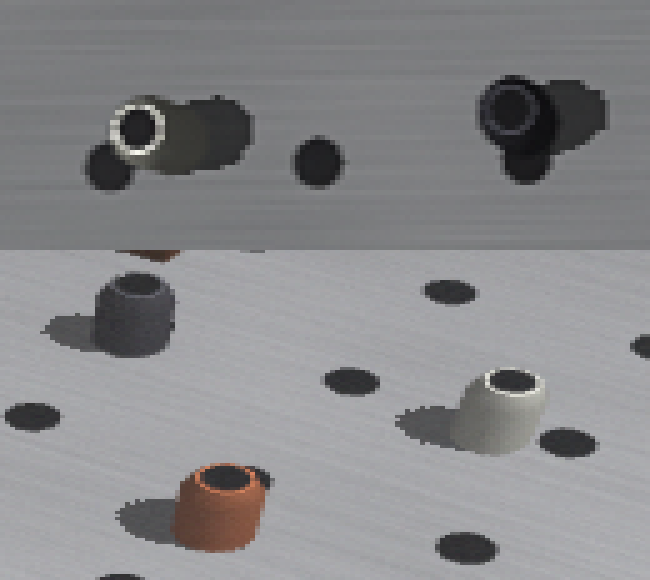

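White nozzle is at about (0.492, 0.268), its radius and height as they should be, and green centre at about (0.459, -0.147), sides about 0.101. I'll keep the tool's yaw and go via (0.46, -0.15).

arm_command(fingers=[-1,-1,-1,-1,-1,-1,-1,-1], travel=[[0.033,-0.022,0],[0.066,-0.044,0],[0.1,-0.065,0],[0.133,-0.087,0],[0.166,-0.109,0],[0.2,-0.13,0],[0.233,-0.152,0],[0.266,-0.174,0]], dr=[[0,0,0],[0,0,0],[0,0,0],[0,0,0],[0,0,0],[0,0,0],[0,0,0],[0,0,0]], squeeze=8)

```text
time: 0.77
tool_pos: [0.3448, -0.2733, 0.2266]
tool_rot: [-3.141, 0.0, 0.247]
contact_force: [0.6, -0.7, 0.4]
opening: 0.0922
grip_force: 0.0
```

arm_command(fingers=[-1,-1,-1,-1,-1,-1,-1,-1], travel=[[0.019,-0.033,0],[0.038,-0.066,0],[0.056,-0.1,0],[0.075,-0.133,0],[0.094,-0.166,0],[0.112,-0.2,0],[0.131,-0.232,0],[0.15,-0.265,0]], dr=[[0,0,0],[0,0,0],[0,0,0],[0,0,0],[0,0,0],[0,0,0],[0,0,0],[0,0,0]])

```text
time: 1.43
tool_pos: [0.4243, 0.0205, 0.2267]
tool_rot: [3.141, 0.0, 0.248]
contact_force: [0.7, -0.3, 0.4]
opening: 0.0917
grip_force: 0.0
```

arm_command(fingers=[-1,-1,-1,-1,-1,-1,-1,-1], travel=[[0.019,-0.033,0],[0.038,-0.066,0],[0.056,-0.1,0],[0.075,-0.133,0],[0.094,-0.166,0],[0.11,-0.195,0.01],[0.122,-0.215,0.03],[0.127,-0.225,0.05]], dr=[[0,0,0],[0,0,0],[0,0,0],[0,0,0],[0,0,0],[0,0,0],[0,0,0],[0,0,0]])

```text
time: 2.1
tool_pos: [0.4929, 0.2711, 0.176]
tool_rot: [-3.141, -0.002, 0.25]
contact_force: [-0.1, -1.2, 0.2]
opening: 0.0917
grip_force: 0.0
```

arm_command(fingers=[-1,-1,-1,-1,-1,-1,-1,-1], travel=[[-0.002,0.002,0],[-0.002,0.002,0.02],[-0.002,0.002,0.05],[-0.002,0.002,0.08],[-0.002,0.002,0.11],[-0.002,0.002,0.125],[-0.002,0.002,0.125],[-0.002,0.002,0.125]], dr=[[0,0,0],[0,0,0],[0,0,0],[0,0,0],[0,0,0],[0,0,0],[0,0,0],[0,0,0]])

```text
time: 2.77
tool_pos: [0.4908, 0.2648, 0.0519]
tool_rot: [3.141, 0.001, 0.247]
contact_force: [0.9, -0.7, -0.6]
opening: 0.0918
grip_force: 0.0
```

```bash
python3 - <<'E'
from cell import *
import cv2,numpy as np
a=read_camera("scene")["color"][200:330,280:460];b=read_camera("top")["color"][160:290,90:270]
cv2.imwrite("pics/pre.png",np.hstack([cv2.resize(i,None,fx=2.2,fy=2.2) for i in(a,b)]))
E
```

```text
(no output)
```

View pics/pre.png

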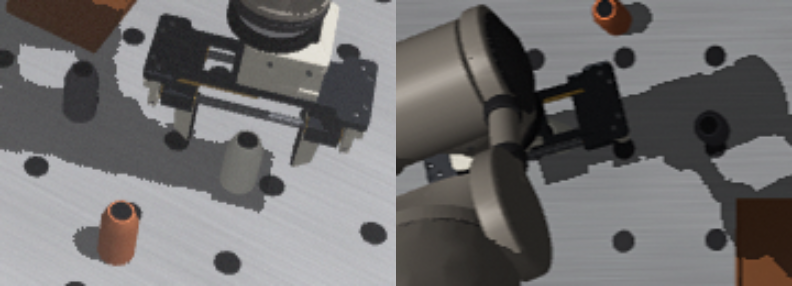

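The nozzle top (crop px 247,140) lies midway between the fingertips (185,140) and (300,165), so I lower further and close gently.

arm_command(fingers=[-1,-1,-1,-1,-0.5,0,0.2,0.2], travel=[[0.002,-0.003,0.01],[0.002,-0.003,0.025],[0.002,-0.003,0.036],[0.002,-0.003,0.036],[0.002,-0.003,0.036],[0.002,-0.003,0.036],[0.002,-0.003,0.036],[0.002,-0.003,0.036]], dr=[[0,0,0],[0,0,0],[0,0,0],[0,0,0],[0,0,0],[0,0,0],[0,0,0],[0,0,0]], squeeze=8)

```text
time: 3.53
tool_pos: [0.4925, 0.269, 0.0163]
tool_rot: [-3.142, -0.001, 0.248]
contact_force: [0.1, 0.3, 0.5]
opening: 0.0696
grip_force: 0.0
```

arm_command(fingers=[0.3,0.4,0.5,0.6,0.6,0.6,0.6,0.6], travel=[[0,0,0],[0,0,0],[0,0,0],[0,0,0],[0,0,0],[0,0,0],[0,0,0],[0,0,0]], dr=[[0,0,0],[0,0,0],[0,0,0],[0,0,0],[0,0,0],[0,0,0],[0,0,0],[0,0,0]])

```text
time: 4.2
tool_pos: [0.4921, 0.2689, 0.0157]
tool_rot: [3.142, -0.0, 0.248]
contact_force: [0.0, 0.4, 1.4]
opening: 0.0338
grip_force: 8.0
```

arm_command(fingers=[0.6,0.6,0.6,0.6,0.6,0.6,0.6,0.6], travel=[[0,0,-0.005],[0,0,-0.015],[0,0,-0.035],[0,0,-0.06],[0,0,-0.09],[0,0,-0.115],[0,0,-0.13],[0,0,-0.13]], dr=[[0,0,0],[0,0,0],[0,0,0],[0,0,0],[0,0,0],[0,0,0],[0,0,0],[0,0,0]])

```text
time: 4.87
tool_pos: [0.4941, 0.2697, 0.1503]
tool_rot: [-3.141, -0.008, 0.248]
contact_force: [0.8, 0.2, 0.2]
opening: 0.0338
grip_force: 8.0
```

arm_command(fingers=[0.6,0.6,0.6,0.6,0.6,0.6,0.6,0.6], travel=[[-0.002,0.006,0],[-0.006,0.018,0],[-0.013,0.038,0],[-0.022,0.065,0],[-0.032,0.095,0],[-0.043,0.127,0],[-0.054,0.159,0],[-0.065,0.191,0]], dr=[[0,0,0],[0,0,0],[0,0,0],[0,0,0],[0,0,0],[0,0,0],[0,0,0],[0,0,0]])

```text
time: 5.53
tool_pos: [0.474, 0.0655, 0.1441]
tool_rot: [-3.141, 0.004, 0.248]
contact_force: [1.3, 0.2, -0.6]
opening: 0.0337
grip_force: 8.0
```

arm_command(fingers=[0.6,0.6,0.6,0.6,0.6,0.6,0.6,0.6], travel=[[-0.011,0.032,0],[-0.022,0.064,0],[-0.033,0.096,0],[-0.044,0.128,0],[-0.054,0.158,0],[-0.062,0.183,0],[-0.067,0.198,0],[-0.069,0.204,0]], dr=[[0,0,0],[0,0,0],[0,0,0],[0,0,0],[0,0,0],[0,0,0],[0,0,0],[0,0,0]])

```text
time: 6.2
tool_pos: [0.4573, -0.1494, 0.1442]
tool_rot: [-3.14, 0.003, 0.245]
contact_force: [0.6, 0.4, -0.6]
opening: 0.0337
grip_force: 8.0
```

arm_command(fingers=[0.6,0.6], travel=[[0,0,0],[0,0,0]], dr=[[0,0,0],[0,0,0]])

```text
time: 6.37
tool_pos: [0.4581, -0.1465, 0.1449]
tool_rot: [-3.14, 0.002, 0.247]
contact_force: [0.0, -0.4, -0.5]
opening: 0.0338
grip_force: 8.0
```

```bash
python3 - <<'E'
from cell import *
import cv2,numpy as np
c=read_camera("scene")["color"][110:300,120:420]
cv2.imwrite("pics/over.png",cv2.resize(c,None,fx=2.2,fy=2.2))
E
```

```text
(no output)
```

View pics/over.png

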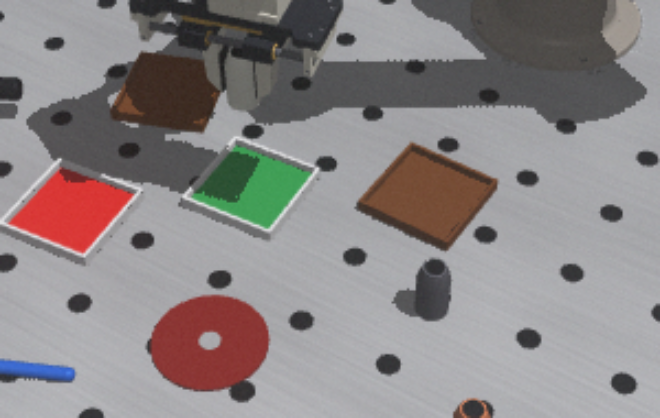

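The white nozzle hangs upright between the fingers at crop px (245,85), above the green tray at (250,187). I lower it now, slowing towards the end.

arm_command(fingers=[0.6,0.6,0.6,0.6,0.6,0.6,0.6,0.6], travel=[[0,0,0.01],[0,0,0.03],[0,0,0.055],[0,0,0.08],[0,0,0.1],[0,0,0.112],[0,0,0.118],[0,0,0.118]], dr=[[0,0,0],[0,0,0],[0,0,0],[0,0,0],[0,0,0],[0,0,0],[0,0,0],[0,0,0]])

```text
time: 7.08
tool_pos: [0.4584, -0.1455, 0.0266]
tool_rot: [-3.14, 0.002, 0.249]
contact_force: [-0.1, 0.8, -1.5]
opening: 0.0338
grip_force: 8.0
```

arm_command(fingers=[0.6,0.6,0.6,0.6,0.6,0.6], travel=[[0,0,0],[0,0,0.001],[0,0,0.002],[0,0,0.003],[0,0,0.004],[0,0,0.004]], dr=[[0,0,0],[0,0,0],[0,0,0],[0,0,0],[0,0,0],[0,0,0]])

```text
time: 7.58
tool_pos: [0.4591, -0.147, 0.0238]
tool_rot: [3.141, -0.0, 0.248]
contact_force: [-0.6, -0.7, -0.6]
opening: 0.034
grip_force: 8.0
```

arm_command(fingers=[0.6,0.6,0.6,0.6], travel=[[0,0,0.001],[0,0,0.002],[0,0,0.002],[0,0,0.002]], dr=[[0,0,0],[0,0,0],[0,0,0],[0,0,0]])

```text
time: 7.92
tool_pos: [0.459, -0.1469, 0.0216]
tool_rot: [-3.142, 0.0, 0.248]
contact_force: [0.6, -0.0, -0.8]
opening: 0.0338
grip_force: 8.0
```

arm_command(fingers=[0.6,0.6,0.6], travel=[[0,0,0.0005],[0,0,0.001],[0,0,0.001]], dr=[[0,0,0],[0,0,0],[0,0,0]])

```text
time: 8.17
tool_pos: [0.4591, -0.1469, 0.0207]
tool_rot: [3.141, 0.0, 0.248]
contact_force: [0.7, 0.4, -1.1]
opening: 0.0334
grip_force: 8.0
```

arm_command(fingers=[0.6,0.6,0.6], travel=[[0,0,0.0005],[0,0,0.0005],[0,0,0.0005]], dr=[[0,0,0],[0,0,0],[0,0,0]])

```text
time: 8.42
tool_pos: [0.4591, -0.1469, 0.0207]
tool_rot: [3.141, -0.0, 0.248]
contact_force: [-2.8, 0.9, 4.6]
opening: 0.0336
grip_force: 8.0
```

arm_command(fingers=[0.6,0.6,0.6], travel=[[0,0,0.0005],[0,0,0.0005],[0,0,0.0005]], dr=[[0,0,0],[0,0,0],[0,0,0]])

```text
time: 8.67
tool_pos: [0.4592, -0.1469, 0.0205]
tool_rot: [3.141, -0.0, 0.248]
contact_force: [-2.0, 1.5, 8.7]
opening: 0.0336
grip_force: 8.0
```

It stands on the lining (about 9 N). I'll ease off and release.

arm_command(fingers=[0.6,0.6,0.25,0.2,0.1,0,-0.2,-0.4], travel=[[0,0,-0.0005],[0,0,-0.0007],[0,0,-0.0007],[0,0,-0.0007],[0,0,-0.0007],[0,0,-0.0007],[0,0,-0.0007],[0,0,-0.0007]], dr=[[0,0,0],[0,0,0],[0,0,0],[0,0,0],[0,0,0],[0,0,0],[0,0,0],[0,0,0]])

```text
time: 9.33
tool_pos: [0.4591, -0.1469, 0.0203]
tool_rot: [-3.142, 0.0, 0.248]
contact_force: [0.4, 0.7, -0.6]
opening: 0.0549
grip_force: 0.0
```

arm_command(fingers=[-0.4,-0.4,-0.4,-0.4,-0.4,-0.4,-0.4,-0.4], travel=[[0,0,0],[0,0,0],[0,0,-0.01],[0,0,-0.03],[0,0,-0.06],[0,0,-0.09],[0,0,-0.12],[0,0,-0.15]], dr=[[0,0,0],[0,0,0],[0,0,0],[0,0,0],[0,0,0],[0,0,0],[0,0,0],[0,0,0]])

```text
time: 10.0
tool_pos: [0.4588, -0.1467, 0.1727]
tool_rot: [3.141, -0.0, 0.248]
contact_force: [1.1, -0.2, -0.5]
opening: 0.0642
grip_force: 0.0
```

arm_command(fingers=[-0.4,-0.4,-0.4,-0.4], travel=[[0,0,-0.02],[0,0,-0.03],[0,0,-0.03],[0,0,-0.03]], dr=[[0,0,0],[0,0,0],[0,0,0],[0,0,0]])

```text
time: 10.33
tool_pos: [0.459, -0.1469, 0.201]
tool_rot: [3.141, -0.001, 0.248]
contact_force: [0.1, 0.1, -1.0]
opening: 0.0644
grip_force: 0.0
```

```bash
python3 - <<'E'
from cell import *
from h import *
c=read_camera("scene"); P=cloud(c)
p=P[130:215,195:275].reshape(-1,3); t=p[(p[:,2]>.03)&(p[:,2]<.08)]
print(len(t),t[:,2].max(),cv2.minEnclosingCircle(t[:,:2].astype(np.float32)))
cv2.imwrite("pics/end.png",cv2.resize(c["color"][110:330,120:440],None,fx=2.2,fy=2.2))
E
```

```text
234 0.06883335247042209 ((0.4606775641441345, -0.1463896632194519), 0.01763608120381832)
```

View pics/end.png

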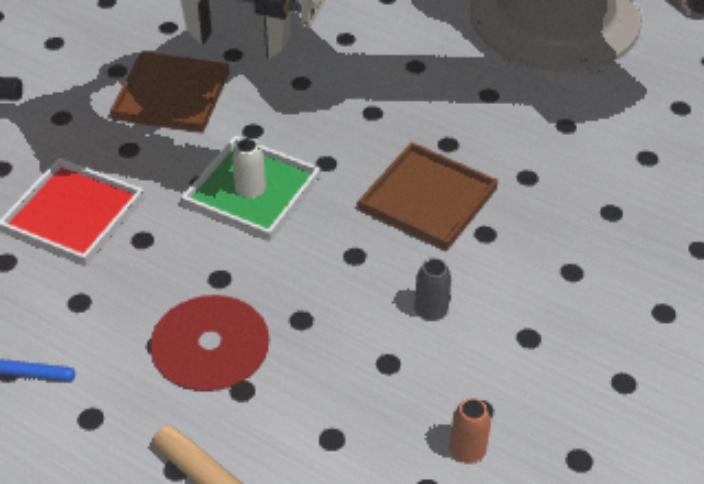

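The white nozzle stands upright in the middle of the green tray at crop px (250,170). The copper (470,432) and black (433,290) nozzles are undisturbed.

```bash
python3 -c "
from cell import *
print(hand_in())"
```

```text
the job is handed in; nothing more can be done
None
```

The white nozzle now stands upright and released in the middle of the green tray, about 2 mm off centre by camera; it was gripped at 8 N, the copper and black nozzles look undisturbed, and the job was handed in at about 10 s (no verdict was returned).

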